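# Open the snap-tab cover of a terminal box

### The job

Open the grey terminal box: press the red snap tab at its side down until the yellow cover springs loose, then push the cover by its thumb rib along its rails, off the terminals and onto the box's ledge, up to the black end stop. Only press and push with the fingertips: the cover must not be lifted or tipped out of its rails, and the tools and parts lying about must stay where they are.

Things in the scene. Friction and masses are not known exactly. Their poses are not given: they have to be found in the camera images.
- terminal_box: Grey terminal box fixed to the bench, 230 x 104 mm. Origin: centre of its underside. x runs along the rails from the cover's seat to the ledge (push direction), y to the side of the red tab, z up. Seat and ledge are one level, 40 mm above the bench; guide rails at y = +-36.5 to +-50 mm are 48 mm high. Under the closed cover lie brass terminals. Rear housing 52 mm high, face at x = -96 mm.
- cover: Loose yellow cover, 90 (x) x 70 (y) x 14 mm, about 0.16 kg (varies), 1.5 mm play to each rail. Origin: centre of its underside; axes as the box's. Closed it is at about (-49, 0, 40) mm in the box frame, blocked by the tab's tooth in its edge. Released it springs about 13 mm along +x; then 2 to 6 N push it on. At the end stop its origin is at x = +66 mm in the box frame.
- cover_rib (a point): Middle of the top edge of the cover's thumb rib, 30 mm behind (-x of) the cover's origin, 70 mm above the bench. Rib 8 (x) x 36 (y) mm, rising 16 mm from the cover's top face, which runs on 11 mm behind it; beyond that is only the lower rear housing. Room for fingers over the cover: within 23 mm of the box's middle line on the tab side, where tooth and grey keepers stand up to 70 mm high.
- tab (a joint): Angle of the red rocker tab in rad: 0 at rest, grows as its pad is pressed down, stop at 0.42. Hinge along the box's x at y = +48, z = 57 mm. The cover is freed at about 0.3. A spring returns it; pressing takes 2 to 6 N, more at the stop. Once the cover has sprung forward, the tooth just rests on it and does not lock again.
- tab_pad (a point): Pressing point: middle of the top of the tab's red pad, outside the box, 80 mm from its middle line and 40 mm behind its centre, at rest 62 mm above the bench; pad 24 (x) x 30 (y) x 5 mm. It moves with the tab: at the stop it is about 13 mm lower. Under it is only the bench.
- end_stop (a point): Middle of the top of the inner face of the black end stop, 51 mm above the bench, at x = +111 mm in the box frame; the cover's front edge meets it.
- screwdriver: Bystander: screwdriver with an orange and black grip, 26x205x26 mm, lying down. Origin: centre of its underside.
- bearing_1: Bystander: ball bearing, 26 mm across, 8 mm high. Origin: centre of its underside.
- sleeve_3: Bystander: black turned sleeve, 21 mm across, 16 mm high. Origin: centre of its underside.
- tape_roll: Bystander: yellow roll of tape, 58 mm across, 19 mm high. Origin: centre of its underside.
- marker: Bystander: black and white marker, 15x119x15 mm, lying down. Origin: centre of its underside.
Things that resemble listed ones, but are neither listed nor needed, are in the scene too. There is more than one size of the cover; the job needs the largest.

How it is judged:
On the way:
1. the tab is pressed down and the cover has sprung loose, still over the terminals (value of joint tab above 0.2 rad and x of cover in the frame of terminal_box between -0.044 and -0.02 m).
At the end, for the whole second after the job is handed in: The cover lies flat between the rails on the ledge, at rest, its centre 48 mm or more in front of the box's centre (at the end stop it is 66 mm), and the tab has sprung back up (x of cover in the frame of terminal_box between 0.048 and 0.075 m and y of cover in the frame of terminal_box between -0.006 and 0.006 m and z of cover in the frame of terminal_box between 0.036 and 0.045 m and linear speed of cover below 0.01 m/s and value of joint tab below 0.06 rad); the robot touches nothing.
It fails at once if the cover was lifted out of its rails (z of cover in the frame of terminal_box above 0.055 m).
It fails at once if the cover was tipped (angle between cover's own z axis and vertical above 0.3 rad).
It fails at once if a tool or part lying about was moved more than 20 mm (distance of any of screwdriver, bearing_1, sleeve_3, tape_roll, marker from where it was at the start of the episode above 0.02 m).
It also fails if it takes over 48 s, if anything falls off the work surface, if the arm or the gripper's body presses on something with over 40 N, if the wrist force passes 120 N, or if a joint passes its speed limit or range.

### The arm

A 6-joint arm with a two-finger parallel gripper is mounted at the origin on a cart in front of the work surface, level with it; the furniture and walls round the work are solid. World frame = base frame: x ahead of the robot, y to its left, z up, the work surface at z = 0. Lengths are in m, angles in rad, forces in N, time in s.
With the tool pointing down it reaches from about 0.325 to 0.775 m from the base axis. Payload 5.5 kg.
Tool frame: the origin (TCP) lies at the centre of the arm's flange, where the gripper is bolted on; the fingertips stand 182 mm ahead of it and the grasp point (between the pads) lies env.hold_point_z ahead of it (env.hold_point_z is the distance from the TCP to the grasp point, in m); z points along the fingers, y is the line along which they close (so a half turn about z gives the same grasp; the last joint's range is limited). The gripper opens to 88 mm and grips with 3 to 60 N. Pads are 20 mm wide; open, the fingers measure 115 mm over their backs; the gripper's body (75 mm by 178 mm) begins 61 mm behind the grasp point.
Start: joints at [1.275, 0.091, 1.231, -0, 1.82, -0.057], TCP at [0.142, 0.583, 0.405] pointing down, gripper open.
Joint ranges: [-2.87, 2.87], [-0.86, 2.18], [0.17, 2.46], [-1.51, 4.65], [0.06, 2.69], [-2.65, 2.65]. Speed limits (rad/s): [2.57, 2.57, 3.01, 3.14, 3.14, 3.14].

### API

Orientations are given as a rotation vector (axis times angle).
In Python, from rig import env, eyes gives the robot as it stands.
- The arm moves only by the shell command python3 -m inch 'ROWS' [OPENING] [FORCE]. ROWS is JSON, a list of rows, each a list of 6 numbers: the shift along the tool's x, y, z in m, then the turn, a rotation vector about the tool's x, y, z in degrees. A call has exactly 10 rows; each row shifts and turns the commanded pose from where the row before left it, along the tool's axes as they then stand; what a row does not reach is not made up. A row lasts 1/8 s, in which the tool goes at most 62.5 mm and 10.7 degrees, less where a joint would pass 70% of its speed; a pose out of reach is approached as far as the arm can. A call is refused whole if a number of a shift passes 0.0625 or a number of a turn 10.7, either way. A call with a gripper value outside its range is refused whole. OPENING is the finger opening in m, from 0 to 0.0878, set as the call begins (- or left out, the last holds). The fingers move at their own pace and stop on an object; FORCE is the grip in N (left out, the last holds). Time passes only in rows, so rows that do not move let the fingers close, or fill a call up. It gives the time, the measured TCP pose, the force, the opening and the grip force at its end, in the units of the state.
- env.read_state(): the state, without advancing time (a new reading comes with each control period).
- eyes.grab_frame(name): name is "scene" or "side" or "wrist"; returns the picture (400x640x3 uint8, red, green, blue); there is no depth.
- eyes.camera_info(name): a dict with "fx", "fy", "cx", "cy" (pixels), "world_to_cam" (4x4, takes a point from world to camera coordinates); the wrist camera has in their place "hand_eye" (4x4, takes a point from camera to tool coordinates, whose origin is the TCP and whose axes are the flange's). Camera axes: x right, y up, looking along -z (the intrinsics and any distortion apply to the point x, -y, -z); pixel columns grow to the right and rows downward; lengths in m; the calibration is good to about 2 mm. A picture is of the moment at which its call begins: read the wrist's pose just before it. camera_info takes no time and is no camera call.
- env.finish_job(): hands the job in; it is judged then, once.
The state is a dict: "time": time; "joints": joint angles; "dq": joint speeds; "joint_efforts": joint torques, N m; "ee_pos": TCP position; "orientation": TCP orientation; "wrist_force": force on the tool from outside, world axes, zero at the start; "torque": the same for the moment, N m; "width": opening from 0.0 (shut) to 1.0 (fully open); "grip_force": force on a finger pad.
Only numpy, scipy, OpenCV 4.12 (cv2) and the standard library are available. Lean on these libraries where they do the work, as an engineer would, in place of code of your own. Each camera call takes 0.05 s, during which the arm holds its last target. There are 200 camera calls.

## Working session

There is one attempt and no reset: what is moved stays moved. The work goes in short steps, Python scripts to look and compute and a shell command to move; the robot and the scene stay as the last step left them, time stands still between calls to the robot, and variables do not carry over. Pictures are saved under pics/ and viewed, at most 10 in all, crops included, and the job is handed in when it is done.

```bash
mkdir -p pics
cat > h.py <<'E'
import numpy as np,cv2
from rig import env,eyes
from scipy.spatial.transform import Rotation as R
def cam(n,st=None):
    i=eyes.camera_info(n)
    if 'world_to_cam' in i: c2w=np.linalg.inv(np.array(i['world_to_cam']))
    else:
        T=np.eye(4);T[:3,:3]=R.from_rotvec(st['orientation']).as_matrix();T[:3,3]=st['ee_pos'];c2w=T@np.array(i['hand_eye'])
    return i,c2w
def ray(i,c2w,u,v):
    K=np.array([[i['fx'],0,i['cx']],[0,i['fy'],i['cy']],[0,0,1.]])
    d=np.array(i.get('distortion',i.get('dist',np.zeros(5))),float)
    p=cv2.undistortPoints(np.array([[[u,v]]],float),K,d)[0,0]
    return c2w[:3,3],c2w[:3,:3]@np.array([p[0],-p[1],-1])
def onz(i,c2w,u,v,z):
    o,d=ray(i,c2w,u,v); return o+d*(z-o[2])/d[2]
E
python3 - <<'E'
from h import *
s=env.read_state();print(s,env.hold_point_z)
for n in('scene','side','wrist'):
    print(n,{k:(v if not hasattr(v,'shape') else v.tolist()) for k,v in eyes.camera_info(n).items()})
    cv2.imwrite(f'pics/{n}0.png',eyes.grab_frame(n)[:,:,::-1])
E
```

```text
{'time': 0.0, 'joints': array([ 1.27529621e+00,  9.18585582e-02,  1.23188361e+00,  1.52427437e-05,
        1.81981044e+00, -5.66675807e-02]), 'dq': array([-0.00182639,  0.00016   , -0.00130943,  0.00287661, -0.00129636,
       -0.00187331]), 'joint_efforts': array([-1.48034516e-03, -4.46448040e+01, -4.06446540e+01,  6.99216267e-02,
        2.94246327e-02, -1.82872991e-04]), 'ee_pos': array([0.14193714, 0.58302502, 0.40350801]), 'orientation': array([-3.74217624e-01, -3.11886324e+00,  3.02666131e-03]), 'wrist_force': array([ 0.05413724, -0.60005841, -0.56279397]), 'torque': array([ 0.03511007,  0.00158928, -0.02226455]), 'grip_force': 0.0, 'width': 0.9973243805075562} 0.1633
scene {'fx': 513.2225727546156, 'fy': 513.2225727546156, 'cx': 321.8793546416057, 'cy': 206.41946035168448, 'world_to_cam': [[-0.9868984606092724, -0.16067526352956388, -0.014659063297274394, 0.5310396778266453], [0.11991154833975873, -0.7912283022823613, 0.5996490592355946, -0.11496233801957566], [-0.10794743638368637, 0.5900349424882204, 0.8001288131426793, -1.0631134700012619], [0.0, 0.0, 0.0, 1.0]]}
side {'fx': 456.4981595908544, 'fy': 456.4981595908544, 'cx': 313.9799977437144, 'cy': 205.1525332864864, 'world_to_cam': [[0.9914017362237192, -0.1308074833638402, 0.0034640595569437487, -0.5125334939302136], [0.07049076967648567, 0.5561847962812067, 0.8280637196351797, -0.07919593675118175], [-0.11024358848936316, -0.820699625125814, 0.560623292876185, -0.9615834904700195], [0.0, 0.0, 0.0, 1.0]]}
wrist {'fx': 287.7252804440622, 'fy': 287.7252804440622, 'cx': 313.3281293735965, 'cy': 200.11340999617252, 'hand_eye': [[0.00035317736704176594, 0.9626668688031195, 0.2706887049260552, 0.0742182895970492], [0.9999997429396624, -0.00017108008580555054, -0.0006963133012448088, 0.00039935523495704395], [-0.000624008298549916, 0.27068888126482354, -0.9626666817612635, 0.02065312878887149], [0.0, 0.0, 0.0, 1.0]]}
```

View pics/scene0.png

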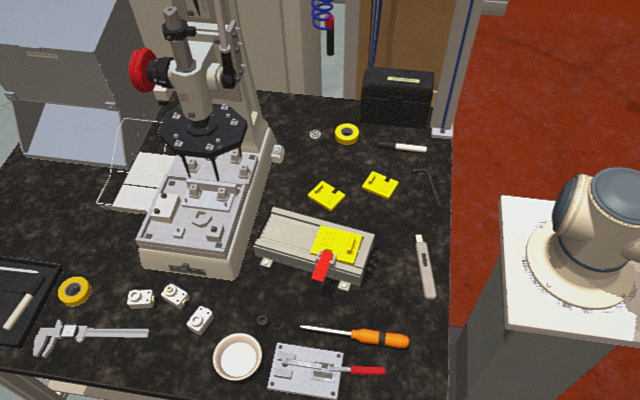

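View pics/side0.png

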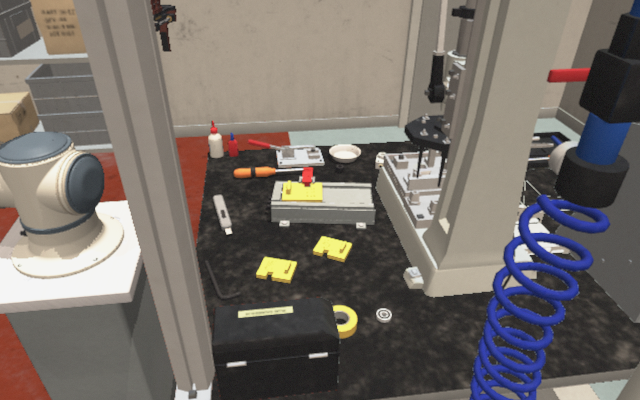

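The scene view shows the box at about (315,245), its cover at (338,243) on the robot's side and the red tab at (322,265). The ledge points away from the robot (world +x), and the press stands beyond it. I'll zoom in on both views next.

Run:
```python
from h import *
a=cv2.imread('pics/scene0.png')[195:305,245:385];b=cv2.imread('pics/side0.png')[155:240,260:400]
cv2.imwrite('pics/crop.png',np.vstack([cv2.resize(a,None,fx=4,fy=4,interpolation=2)[:],cv2.resize(b,None,fx=4,fy=4,interpolation=2)])[:,:][:800])
x=cv2.resize(a,None,fx=2.8,fy=2.8,interpolation=cv2.INTER_CUBIC);y=cv2.resize(b,None,fx=2.8,fy=2.8,interpolation=cv2.INTER_CUBIC)
cv2.imwrite('pics/crop.png',np.vstack([x,y]))
for n in('scene','side'):
    i,c=cam(n);im=cv2.cvtColor(cv2.imread(f'pics/{n}0.png'),cv2.COLOR_BGR2HSV)
    for nm,lo,hi in(('yel',(24,120,90),(36,255,255)),('red',(0,170,120),(6,255,255))):
        m=cv2.inRange(im,lo,hi);k,l,s,ce=cv2.connectedComponentsWithStats(m)
        for j in range(1,k):
            if s[j,4]>40 and 240<ce[j][0]<390 and 160<ce[j][1]<300:
                r=cv2.minAreaRect(np.argwhere(l==j)[:,::-1].astype(np.float32))
                z=.054 if nm=='yel' else .062
                print(n,nm,s[j],ce[j].round(1),cv2.boxPoints(r).round(1).tolist(),onz(i,c,*ce[j],z).round(3))
```

```text
scene yel [362 171  37  27 552] [380.1 184.1] [[361.29998779296875, 186.60000610351562], [368.8999938964844, 168.60000610351562], [398.79998779296875, 181.1999969482422], [391.20001220703125, 199.1999969482422]] [ 0.425 -0.102  0.054]
scene yel [307 180  39  31 579] [326.1 195. ] [[306.0, 195.5], [318.0, 176.60000610351562], [345.3999938964844, 193.89999389648438], [333.3999938964844, 212.8000030517578]] [ 0.537 -0.054  0.054]
scene yel [ 311  225   51   39 1157] [336.9 242.9] [[310.29998779296875, 252.60000610351562], [318.0, 223.39999389648438], [361.79998779296875, 235.0], [354.1000061035156, 264.1000061035156]] [0.496 0.064 0.054]
scene red [311 250  22  32 360] [321.8 266.3] [[310.6000061035156, 277.79998779296875], [321.5, 248.60000610351562], [333.3999938964844, 253.0], [322.3999938964844, 282.29998779296875]] [0.517 0.127 0.062]
side yel [282 180  40  20 605] [301.9 191.5] [[282.0, 180.0], [321.0, 180.0], [321.0, 199.0], [282.0, 199.0]] [0.496 0.055 0.054]
side yel [313 236  39  23 529] [332.5 246.5] [[312.6000061035156, 250.60000610351562], [316.79998779296875, 233.6999969482422], [351.6000061035156, 242.39999389648438], [347.3999938964844, 259.3999938964844]] [ 0.533 -0.147  0.054]
side yel [256 257  41  23 633] [276.5 267.4] [[255.6999969482422, 273.8999938964844], [258.8999938964844, 254.60000610351562], [296.5, 260.8999938964844], [293.29998779296875, 280.20001220703125]] [ 0.424 -0.193  0.054]
side red [302 167  11  19 155] [307. 175.] [[302.0, 167.0], [312.0, 167.0], [312.0, 185.0], [302.0, 185.0]] [0.515 0.113 0.062]
```

View pics/crop.png

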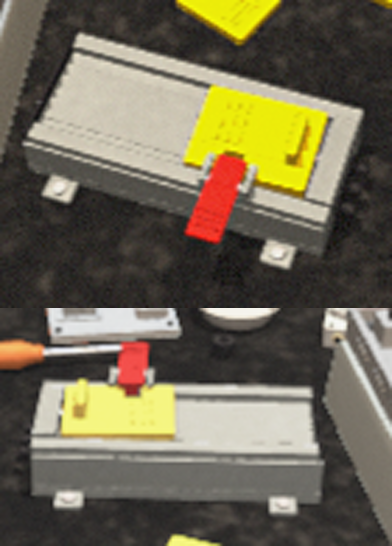

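The crop shows the box with its cover, the rib at crop (298,140) and the red tab pad at crop (207,225). The two rails are clear. Next I'll compute the box axes.

Run:
```python
from h import *
P={'scene':dict(farL=(78,37,.048),nearL=(27,140,.048),farR=(362,107,.052),nearR=(325,228,.052),rib=(300,124,.070),cA=(212,85,.054),cB=(185,163,.054),cC=(328,110,.054),cD=(308,190,.054),padA=(187,234,.062),padB=(221,242,.062)),
'side':dict(farL=(322,460-308,.048),farR=(33,455-308,.048),cA=(175,433-308,.054),cC=(62,433-308,.054),cB=(173,387-308,.054),cD=(65,387-308,.054),padA=(148,343-308,.062),padB=(120,345-308,.062),rib=(80,381-308,.07))}
for n,(ox,oy) in(('scene',(245,195)),('side',(260,155))):
    i,c=cam(n)
    for k,(u,v,z) in P[n].items(): print(n,k,onz(i,c,u/2.8+ox,v/2.8+oy,z).round(3))
```

```text
scene farL [ 0.645 -0.006  0.048]
scene nearL [0.661 0.09  0.048]
scene farR [0.424 0.028 0.052]
scene nearR [0.439 0.132 0.052]
scene rib [0.466 0.061 0.07 ]
scene cA [0.535 0.026 0.054]
scene cB [0.544 0.096 0.054]
scene cC [0.448 0.035 0.054]
scene cD [0.454 0.104 0.054]
scene padA [0.531 0.156 0.062]
scene padB [0.507 0.159 0.062]
side farL [ 0.646 -0.027  0.048]
side farR [0.426 0.008 0.048]
side cA [0.538 0.016 0.054]
side cC [0.45  0.027 0.054]
side cB [0.546 0.084 0.054]
side cD [0.457 0.096 0.054]
side padA [0.533 0.146 0.062]
side padB [0.509 0.146 0.062]
side rib [0.469 0.077 0.07 ]
```

```bash
python3 -m inch '[[-0.045,-0.034,0.005,0,0,0],[-0.045,-0.034,0.005,0,0,0],[-0.045,-0.034,0.005,0,0,0],[-0.045,-0.034,0.005,0,0,0],[-0.045,-0.034,0.005,0,0,0],[-0.045,-0.034,0.005,0,0,0],[-0.045,-0.034,0.005,0,0,0],[-0.045,-0.034,0.005,0,0,0],[-0.045,-0.034,0.005,0,0,0],[-0.045,-0.034,0.005,0,0,0]]' 0 20; python3 -m inch '[[-0.02,-0.02,0.01,0,0,0],[-0.02,-0.02,0.01,0,0,0],[-0.02,-0.01,0.01,0,0,-5.6],[0,0,0,0,0,0],[0,0,0,0,0,0],[0,0,0,0,0,0],[0,0,0,0,0,0],[0,0,0,0,0,0],[0,0,0,0,0,0],[0,0,0,0,0,0]]'
python3 - <<'E'
from h import *
s=env.read_state();print(s['time'],s['ee_pos'],R.from_rotvec(s['orientation']).as_matrix().round(4).tolist())
np.savez('w1.npz',**{k:s[k] for k in('ee_pos','orientation')})
cv2.imwrite('pics/w1.png',eyes.grab_frame('wrist')[:,:,::-1])
E
```

```text
time: 1.4
ee_pos: [0.4996, 0.1445, 0.3543]
orientation: [-0.374, -3.119, -0.0]
wrist_force: [0.0, 0.2, -0.4]
width: 0.005
grip_force: 0.0
time: 2.65
ee_pos: [0.5452, 0.0835, 0.3246]
orientation: [-0.221, -3.134, -0.0]
wrist_force: [0.7, -0.6, 0.1]
width: 0.008
grip_force: 0.0
2.65 [0.54517408 0.08345402 0.32463123] [[-0.9901, 0.1406, -0.0], [0.1406, 0.9901, 0.0], [0.0, 0.0, -1.0]]
```

View pics/w1.png

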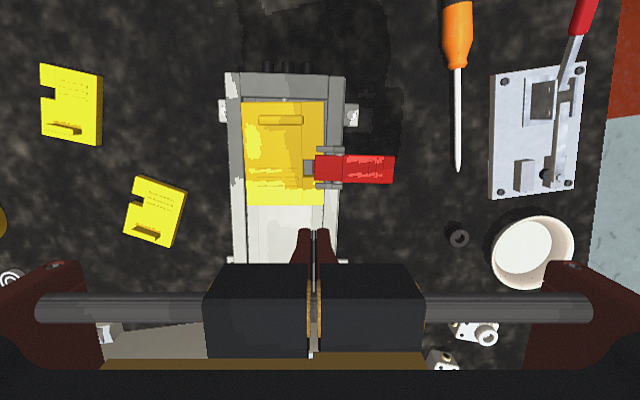

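The wrist view shows the cover square to the tool: corners (243,102), (323,102), (325,204) and (245,204), rib at (281,120), red tab from 315 to 395 along row 170.

Run:
```python
from h import *
s=dict(np.load('w1.npz'));i,c=cam('wrist',s)
hs=cv2.cvtColor(cv2.imread('pics/w1.png'),cv2.COLOR_BGR2HSV)
m=cv2.inRange(hs,(18,150,80),(36,255,255));m[:,:225]=0;m[:,345:]=0;m[220:]=0
r=cv2.minAreaRect(np.argwhere(m>0)[:,::-1].astype(np.float32));b=cv2.boxPoints(r);print('cover px',b.round(1).tolist())
q=[onz(i,c,*p,.054)[:2] for p in b];print(np.round(q,4).tolist(),np.mean(q,0).round(4))
m=cv2.inRange(hs,(0,170,70),(8,255,255))|cv2.inRange(hs,(172,170,70),(180,255,255));m[:,:310]=0;m[:,400:]=0;m[220:]=0
w=np.argwhere(m>0)[:,::-1];print('red',w.min(0),w.max(0))
Tr=R.from_rotvec(s['orientation']).as_matrix()
def rep(n,u,v,z):
    p=onz(i,c,u,v,z);print(n,p.round(4),'tool d',(Tr.T@(p-s['ee_pos'])).round(4))
y0=(w[:,1].min()+w[:,1].max())/2
rep('pad outer edge',395,170,.062);rep('rib back',281,115.5,.07);rep('rib L',259,120,.07);rep('rib R',303,120,.07)
for n,u,v in(('railL',228,160),('railR',341,130),('railL2',226,100),('railR2',340,220)):rep(n,u,v,.048)
rep('house L',225,74,.052);rep('house R',344,76,.052)
```

```text
cover px [[240.0, 204.0], [240.0, 102.0], [323.0, 102.0], [323.0, 204.0]]
[[0.5357, 0.0183], [0.4499, 0.0366], [0.4594, 0.1042], [0.5463, 0.0927]] [0.4978 0.063 ]
red [313 154] [394 183]
pad outer edge [0.5226 0.1573 0.062 ] tool d [0.0327 0.0699 0.2626]
rib back [0.4655 0.0699 0.07  ] tool d [ 0.0769 -0.0247  0.2546]
rib L [0.4664 0.0522 0.07  ] tool d [ 0.0736 -0.042   0.2546]
rib R [0.4713 0.0863 0.07  ] tool d [ 0.0736 -0.0075  0.2546]
railL [0.4958 0.0144 0.048 ] tool d [ 0.0392 -0.0753  0.2766]
railR [0.4841 0.1169 0.048 ] tool d [0.0652 0.0245 0.2766]
railL2 [0.4461 0.0239 0.048 ] tool d [ 0.0897 -0.0729  0.2766]
railR2 [0.5659 0.1065 0.048 ] tool d [-0.0173  0.0257  0.2766]
house L [0.4269 0.0286 0.052 ] tool d [ 0.1094 -0.071   0.2726]
house R [0.4419 0.1238 0.052 ] tool d [0.1079 0.0254 0.2726]
```

```bash
python3 -m inch '[[0.017,0.03,0.005,0,0,0],[0.017,0.03,0.015,0,0,0],[0,0,0.03,0,0,0],[0,0,0.022,0,0,0],[0,0,0.004,0,0,0],[0,0,0.004,0,0,0],[0,0,0.003,0,0,0],[0,0,0.002,0,0,0],[0,0,0,0,0,0],[0,0,0,0,0,0]]'
python3 - <<'E'
from h import *
a=eyes.grab_frame('scene')[205:315,235:385,::-1];b=eyes.grab_frame('wrist')[40:260,180:480,::-1]
cv2.imwrite('pics/p1.png',np.vstack([cv2.resize(a,(450,330),interpolation=2),cv2.resize(b,(450,270*450//368))[:270]]))
E
```

```text
time: 3.95
ee_pos: [0.5202, 0.1477, 0.2404]
orientation: [0.221, 3.132, 0.001]
wrist_force: [0.6, 0.9, 2.8]
width: 0.005
grip_force: 1.5
```

View pics/p1.png

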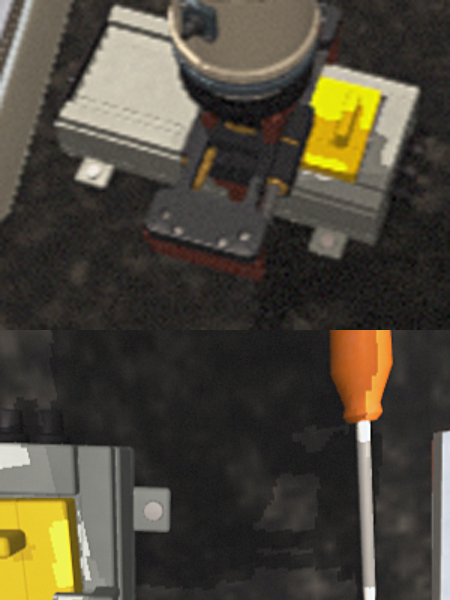

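The fingers are on the pad with a force of about 3 N, and the cover is still seated. I'll press further.

```bash
python3 -m inch '[[0,0,0.002,0,0,0],[0,0,0.002,0,0,0],[0,0,0.001,0,0,0],[0,0,0.001,0,0,0],[0,0,0.001,0,0,0],[0,0,0,0,0,0],[0,0,0,0,0,0],[0,0,0,0,0,0],[0,0,0,0,0,0],[0,0,0,0,0,0]]'
cat > chk.py <<'E'
from h import *
s=env.read_state();i,c=cam('wrist',s);f=eyes.grab_frame('wrist')[:,:,::-1]
m=cv2.inRange(cv2.cvtColor(f,cv2.COLOR_BGR2HSV),(18,150,80),(36,255,255))
k,l,st,ce=cv2.connectedComponentsWithStats(m)
T=R.from_rotvec(s['orientation']).as_matrix();print(s['time'],s['wrist_force'].round(1))
for j in range(1,k):
    if st[j,4]>400:
        x,y,w,h=st[j,:4]
        for v,n in((y,'rear'),(y+h,'front')):
            p=onz(i,c,x+w/2,v,.054);print(st[j],n,p.round(4),(T.T@(p-s['ee_pos'])).round(4))
E
python3 chk.py
```

```text
time: 5.3
ee_pos: [0.5199, 0.1476, 0.2326]
orientation: [-0.221, -3.133, 0.0]
wrist_force: [0.1, -0.5, 2.1]
width: 0.004
grip_force: 1.3
5.3 [ 0.1 -0.5  2.1]
[429   7  13  89 567] rear [0.4034 0.2239 0.054 ] [0.126  0.0591 0.1786]
[429   7  13  89 567] front [0.4439 0.2228 0.054 ] [0.0858 0.0638 0.1786]
[  100   174   132   119 12782] rear [0.464  0.0734 0.054 ] [ 0.0448 -0.0814  0.1786]
[  100   174   132   119 12782] front [0.5374 0.0524 0.054 ] [-0.0307 -0.0918  0.1786]
[   0  238   70   51 1606] rear [ 0.4904 -0.014   0.054 ] [ 0.0064 -0.1642  0.1786]
[   0  238   70   51 1606] front [ 0.5231 -0.0277  0.054 ] [-0.0279 -0.1731  0.1786]
```

Run:
```python
from h import *
cv2.imwrite('pics/p2.png',eyes.grab_frame('wrist')[:,:,::-1])
```

```text
(no output)
```

View pics/p2.png

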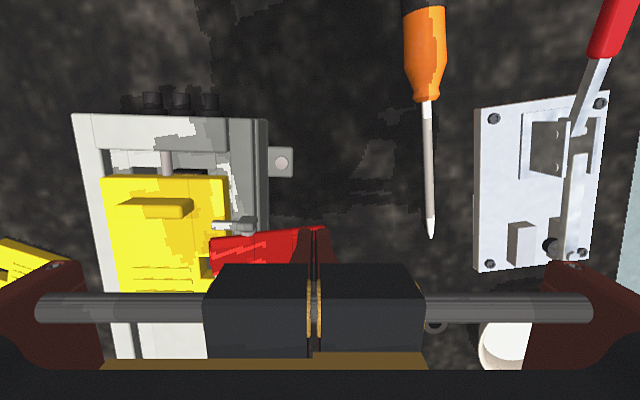

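The cover has sprung loose: its rear edge is now at row 176, with a gap and the plunger visible behind it. The tab is held down. Next I'll retract and go behind the rib.

```bash
python3 -m inch '[[0,0,-0.01,0,0,0],[0,0,-0.02,0,0,0],[0,0,-0.025,0,0,0],[0.018,-0.022,0,0,0,0],[0.018,-0.022,0,0,0,0],[0.013,-0.022,0,0,0,0],[0,-0.022,0,0,0,0],[0,0,0.015,0,0,0],[0,0,0,0,0,0],[0,0,0,0,0,0]]'
python3 - <<'E'
from h import *
s=env.read_state();i,c=cam('wrist',s);f=eyes.grab_frame('wrist')[:,:,::-1];g=eyes.grab_frame('side')[:,:,::-1]
cv2.imwrite('pics/p3.png',np.vstack([f[60:400,100:540],cv2.resize(g[140:240,240:405],(440,266),interpolation=2)])[:600])
print(s['ee_pos'],s['wrist_force'])
E
```

```text
time: 6.65
ee_pos: [0.4592, 0.0679, 0.2725]
orientation: [-0.22, -3.133, -0.0]
wrist_force: [-0.2, 1.0, -0.0]
width: 0.005
grip_force: 0.0
[0.4591919  0.06794437 0.27247806] [-0.16559676  1.00589364 -0.00178372]
```

View pics/p3.png

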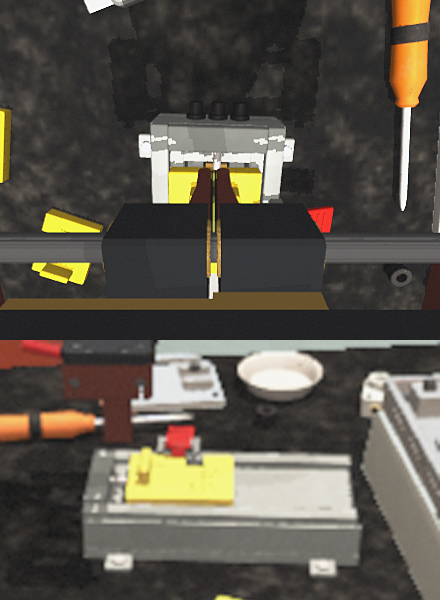

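The finger is over the slot behind the rib (side view: tip at crop (117,440), rib at (145,465)). I'll descend and start pushing.

```bash
python3 -m inch '[[0,0,0.012,0,0,0],[0,0,0.010,0,0,0],[0,0,0.008,0,0,0],[0,0,0,0,0,0],[-0.003,0,0,0,0,0],[-0.004,0,0,0,0,0],[-0.005,0,0,0,0,0],[-0.005,0,0,0,0,0],[0,0,0,0,0,0],[0,0,0,0,0,0]]'
python3 - <<'E'
from h import *
g=eyes.grab_frame('side')[:,:,::-1]
cv2.imwrite('pics/p4.png',cv2.resize(g[130:240,240:405],None,fx=4,fy=4,interpolation=2))
E
```

```text
time: 8.0
ee_pos: [0.4757, 0.065, 0.2431]
orientation: [-0.221, -3.132, 0.0]
wrist_force: [-4.8, -0.3, 3.2]
width: 0.005
grip_force: 2.7
```

View pics/p4.png

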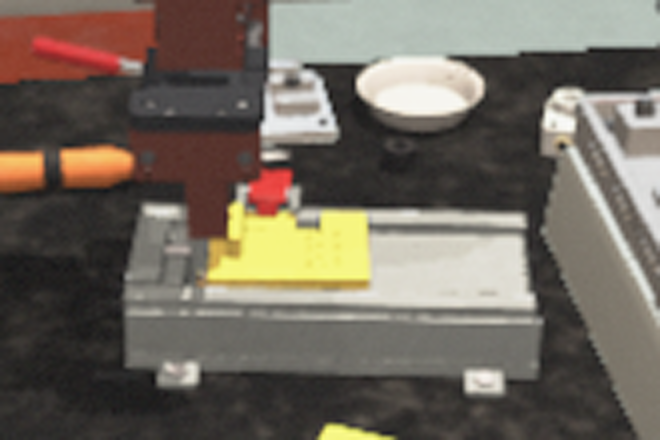

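The finger is against the rib and the cover is moving under about 5 N, with the tab resting on it. Roughly 94 mm remain to the stop.

```bash
python3 -m inch '[[-0.006,0,0,0,0,0],[-0.009,0,0,0,0,0],[-0.009,0,0,0,0,0],[-0.009,0,0,0,0,0],[-0.009,0,0,0,0,0],[-0.009,0,0,0,0,0],[-0.009,0,0,0,0,0],[-0.009,0,0,0,0,0],[-0.006,0,0,0,0,0],[-0.003,0,0,0,0,0]]'; python3 -m inch '[[-0.003,0,0,0,0,0],[-0.003,0,0,0,0,0],[-0.003,0,0,0,0,0],[-0.002,0,0,0,0,0],[0,0,0,0,0,0],[0,0,0,0,0,0],[0,0,0,0,0,0],[0,0,0,0,0,0],[0,0,0,0,0,0],[0,0,0,0,0,0]]'
python3 - <<'E'
from h import *
g=eyes.grab_frame('side')[:,:,::-1]
cv2.imwrite('pics/p5.png',cv2.resize(g[130:240,240:405],None,fx=4,fy=4,interpolation=2))
E
```

```text
time: 9.3
ee_pos: [0.5535, 0.054, 0.2425]
orientation: [-0.221, -3.133, 0.0]
wrist_force: [-2.3, -0.1, 2.1]
width: 0.0
grip_force: 1.1
time: 10.55
ee_pos: [0.564, 0.0525, 0.2427]
orientation: [0.221, 3.134, 0.0]
wrist_force: [-1.2, -0.1, -0.2]
width: 0.003
grip_force: 0.0
```

View pics/p5.png

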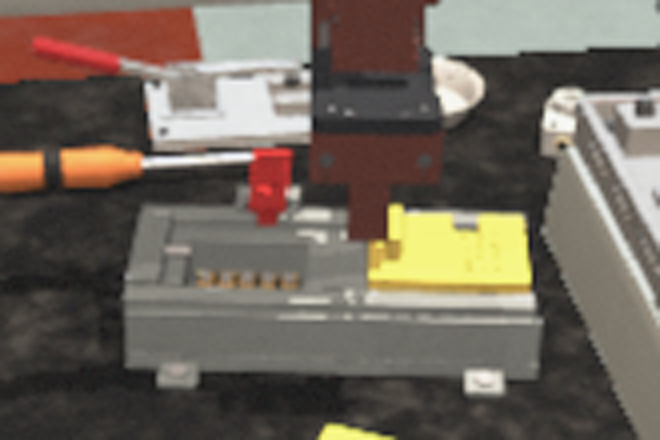

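The cover is on the ledge, the terminals are bare and the tab is back up. I'll push the last few millimetres gently to the stop, then back off and lift.

```bash
python3 -m inch '[[-0.002,0,0,0,0,0],[-0.001,0,0,0,0,0],[-0.001,0,0,0,0,0],[-0.001,0,0,0,0,0],[0,0,0,0,0,0],[0,0,0,0,0,0],[0,0,0,0,0,0],[0,0,0,0,0,0],[0,0,0,0,0,0],[0,0,0,0,0,0]]'; python3 -m inch '[[0.004,0,0,0,0,0],[0.008,0,0,0,0,0],[0.008,0,0,0,0,0],[0,0,-0.02,0,0,0],[0.01,0,-0.03,0,0,0],[0.02,0,-0.04,0,0,0],[0.02,0,-0.04,0,0,0],[0.01,0,0,0,0,0],[0,0,0,0,0,0],[0,0,0,0,0,0]]'
python3 - <<'E'
from h import *
g=eyes.grab_frame('side')[:,:,::-1];f=eyes.grab_frame('scene')[:,:,::-1]
cv2.imwrite('pics/p6.png',np.vstack([cv2.resize(g[130:240,200:405],(615,330),interpolation=2),cv2.resize(f[200:290,235:405],(615,270))]))
i,c=cam('side')
print(onz(i,c,240+531/4,130+288/4,.054))
E
```

```text
time: 11.85
ee_pos: [0.5676, 0.052, 0.2426]
orientation: [-0.221, -3.127, 0.0]
wrist_force: [-13.9, 0.7, 6.7]
width: 0.01
grip_force: 6.4
time: 13.1
ee_pos: [0.4899, 0.0629, 0.3714]
orientation: [-0.221, -3.132, 0.0]
wrist_force: [0.3, -0.4, 0.2]
width: -0.0
grip_force: 0.0
[ 0.64519761 -0.00740619  0.054     ]
```

View pics/p6.png

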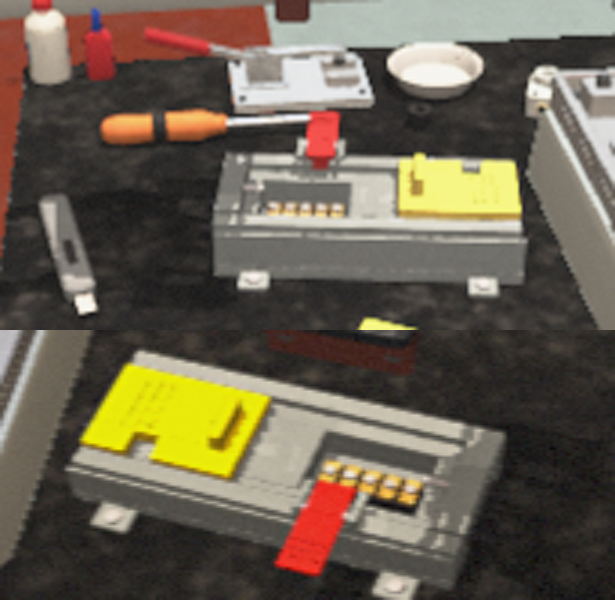

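The cover lies flat against the stop (the push met 14 N there), the tab is up, the arm is clear and nothing else has moved.

```bash
python3 -c "
from rig import env
print(env.finish_job())"
```

```text
the job is handed in; nothing more can be done
None
```

I handed the job in at about 13 s: the tab was pressed, the cover sprang loose, and I pushed it along its rails to the end stop. The last pictures show it lying flat there, with the tab back up, the arm clear and nothing nearby visibly moved; the hand-in gave no verdict.

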